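Rinsed jar into the drying cabinet

ROBOT

A 6-joint arm with a two-finger parallel gripper is mounted at the origin on a cart in front of the work surface, level with it; the furniture and walls round the work are solid. World frame = base frame: x ahead of the robot, y to its left, z up, the work surface at z = 0. Lengths are in m, angles in rad, forces in N, time in s.
With the tool pointing down it reaches from about 0.3 to 0.775 m from the base axis. Payload 14.6 kg.
Tool frame: the origin (TCP) lies at the very end of the fingers, on their centre line; the grasp point (between the pads) lies 19 mm behind it; z points along the fingers, y is the line along which they close (so a half turn about z gives the same grasp; the last joint's range is limited). The gripper opens to 85 mm and grips with 20 to 120 N. Pads are 22 mm wide; open, the fingers measure 114 mm over their backs; the gripper's body (76 mm by 85 mm) begins 54 mm behind the grasp point. The pads swing forward as they close: fully open they stand 13 mm farther back than shut.
Start: joints at [1.082, 0.3, 1.521, -0, 1.321, -0.067], TCP at [0.225, 0.502, 0.231] pointing down, gripper open.
Joint ranges: [-3.03, 3.03], [-0.79, 2.21], [0.23, 2.52], [-1.04, 4.18], [0, 3.07], [-2.55, 2.55]. Speed limits (rad/s): [2.22, 2.22, 2.57, 3.14, 3.14, 3.14].

INTERFACE

Orientations are given as a unit quaternion [w, x, y, z].
In Python, from plant import sensors, snapshot, camera_info, job gives the robot as it stands. The module is installed in compiled form; this text tells all that it offers.
- The arm moves only by the shell command python3 -m jog 'ROWS'. ROWS is JSON, a list of rows, each a list of 5 numbers: the opening, from -1 (shut) to 1 (fully open), then the shift along the world's x, y, z in cm, then the turn about the world's z in degrees. A call has 1 to 5 rows; each row is the pose to reach, as a shift and turn from the pose commanded when the call began; what a row does not reach only later rows make up. A row lasts 1/10 s, in which the tool goes at most 50 mm and 8.59 degrees, less where a joint would pass 70% of its speed; a pose out of reach is approached as far as the arm can. A call with a gripper value outside its range is refused whole. The fingers move at their own pace and stop on an object; the grip force is fixed at half the most. Time passes only in rows, so rows that repeat a pose let the fingers close. It gives the time, the measured TCP pose, the force, the opening and the grip force at its end, in the units of the state.
- sensors.state(): the state, without advancing time (a new reading comes with each control period).
- snapshot(name): name is "scene" or "top"; returns the picture (384x512x3 uint8, red, green, blue); there is no depth.
- camera_info(name): a dict with "mtx" (3x3 intrinsics, pixels), "k1" (the pictures are not rectified: a ray, as slopes to the right and down, at radius r is drawn at 1 + k1 r^2 times it, then the intrinsics apply), "extrinsics" (4x4, takes a point from camera to world coordinates). Camera axes: x right, y up, looking along -z (the intrinsics and any distortion apply to the point x, -y, -z); pixel columns grow to the right and rows downward; lengths in m; the calibration is good to about 2 mm. A picture is of the moment at which its call begins. camera_info takes no time and is no camera call.
- job.sign_off(): hands the job in; it is judged then, once.
The state is a dict: "clock": time; "joints": joint angles; "dq": joint speeds; "tau": joint torques, N m; "tcp_pos": TCP position; "tcp_rot": TCP orientation; "wrist_force": force on the tool from outside, world axes, zero at the start; "torque": the same for the moment, N m; "grip_width": finger opening in m; "grasp_force": force on a finger pad.
Only numpy, scipy, OpenCV 4.12 (cv2) and the standard library are available. Lean on these libraries where they do the work, as an engineer would, in place of code of your own. Each camera call takes 0.05 s, during which the arm holds its last target. There are 200 camera calls.

TASK

Stand the single small jar from the open worktable upright on the middle of the rubber dome inside the little drying cabinet, so that it balances there by itself. Then push the cabinet door shut until it snaps home on its catch and stays shut. Leave the jar standing on the dome and do not disturb the larger jar, the tamper and the bottle that stand near by.

Things in the scene. Friction and masses are not known exactly. Their poses are not given: they have to be found in the camera images.
- small_jar: Small amber jar with a pale gold screw lid, the only small jar on the open table (those in the trays at the back left stay). 43 mm over the lid, body 40 mm across, 44 mm tall (lid from 34 mm up), 0.05 to 0.11 kg. Origin: centre of its flat underside; z up. To be upright when a tilted tool lets go, it must be gripped with the tool at that same tilt.
- drying_cabinet: Grey metal cabinet fixed to the table, 150 mm deep (x), 220 mm wide (y), 260 mm tall. Origin: centre of its underside, on the table; its own -x side is the open front (local x = -75 mm), facing the robot or somewhat to its right. Walls 8 mm, inner width 204 mm, inner floor at 14 mm. A catch hangs under the roof just inside the front, right of the middle, down to 230 mm.
- roof_edge (a point): Middle of the roof's lower front edge, 250 mm above the table. The roof leaves no room for a gripper from straight above: reach in through the front with the tool leaning back out of it (or back and a little to the right, away from the open door). At 42 degrees from vertical, a grip 30 mm above the jar's foot clears the roof. Axes as the cabinet's.
- dome_top (a point): Highest point of the black rubber dome on the cabinet floor: part of a sphere of 65 mm radius, 26 mm high, 104 mm across at the floor, fixed, grippy. The point is 40 mm above the table, 63 mm inside the open front, midway between the side walls. Axes are the cabinet's (x inwards, z up). The jar balances on it if set down gently, upright and nearly central.
- door (a joint): Door angle, rad: 0 shut home, 1.57 square to the front; starts wide open (1.3 to 1.65). Hinged at the left as the robot sees it (cabinet's +y), opens towards the robot. Turns easily, stays where left; at about 0.075 rad it meets a sprung roller catch that takes about 5 N at the free edge to overcome; past 0.03 rad this pulls it to 0, where it stops dead.
- door_hinge (a point): Point on the upright hinge axis, 170 mm above the table, mid-thickness of the door; in the cabinet frame at x = -81, y = +108 mm. Its x axis is normal to the door, from outer to inner face (into the cabinet when shut); its -y runs along the door to the free edge.
- door_push (a point): Point on the door's outer face near its free edge, 170 mm above the table, 201 mm from the hinge along the door: a good place to push. Door: aluminium frame of 32 mm members with a clear pane, 12 mm thick, 217 mm wide, from 8 to 256 mm above the table. A small pull knob stands 21 mm out, 100 mm below this point. Axes as door_hinge.
- large_jar: Bystander: larger amber jar, 59 mm across, 66 mm tall; origin at the centre of its underside. (Behind all these, from x = 0.55 on, stand fixed rows of 143 mm tall bottles.)
- tamper_b: Bystander: tamper with a wooden handle, 42 mm across, 83 mm tall, standing left of the door hinge; origin at the centre of its underside.
- bottle_b: Bystander: brown lotion bottle, 58 mm across, 143 mm tall; origin at the centre of its underside.
Things that resemble listed ones, but are neither listed nor needed, are in the scene too. Leave any green look-alike of the small_jar alone.

How it is judged:
By the outcome, as a careful person would: the job done as asked, in the order asked, and still so for the second after the job is handed in, with the robot touching nothing.
It also fails if it takes over 72 s, if anything falls off the work surface, if the arm or the gripper's body presses on something with over 40 N, if the wrist force passes 120 N, or if a joint passes its speed limit or range.

## Working session

There is one attempt and no reset: what is moved stays moved. The work goes in short steps, Python scripts to look and compute and a shell command to move; the robot and the scene stay as the last step left them, time stands still between calls to the robot, and variables do not carry over. Pictures are saved under pics/ and viewed, at most 10 in all, crops included, and the job is handed in when it is done.

```bash
mkdir -p pics; ls
python3 - <<'E'
from plant import sensors, snapshot, camera_info
import cv2, numpy as np
print(sensors.state())
for n in("scene","top"):
    im=snapshot(n); cv2.imwrite(f"pics/{n}0.png",im[:,:,::-1]); print(n,camera_info(n))
E
```

```text
pics
{'clock': 0.0, 'joints': array([ 1.08241902e+00,  3.00472963e-01,  1.52154819e+00,  2.71490126e-05,
        1.32071054e+00, -6.66060238e-02]), 'dq': array([-0.0004293 , -0.00087483,  0.00028682,  0.00059675,  0.00034549,
        0.00119626]), 'tau': array([-1.32112262e-03, -5.43502522e+01, -3.61790407e+01, -1.30052895e-04,
        4.08081862e-03,  3.90271180e-05]), 'tcp_pos': array([0.22505265, 0.50160411, 0.23073421]), 'tcp_rot': array([-1.68663799e-04,  2.09329261e-01,  9.77845047e-01, -5.44130518e-04]), 'wrist_force': array([-0.7702833 , -0.05047474,  0.22509392]), 'torque': array([0.00148746, 0.0033268 , 0.10437499]), 'grasp_force': 0.0, 'grip_width': 0.08506695307278414}
scene {'mtx': array([[443.8370199 ,   0.        , 254.57183436],
       [  0.        , 443.8370199 , 187.65401428],
       [  0.        ,   0.        ,   1.        ]]), 'k1': -0.050033255667480896, 'extrinsics': array([[ 0.56119777,  0.43397088, -0.70478815, -0.40116447],
       [-0.82736466,  0.27056733, -0.4922002 , -0.70421611],
       [-0.02290791,  0.85933846,  0.51089396,  0.84614411],
       [ 0.        ,  0.        ,  0.        ,  1.        ]])}
top {'mtx': array([[486.8175363 ,   0.        , 250.3551567 ],
       [  0.        , 486.8175363 , 190.33898486],
       [  0.        ,   0.        ,   1.        ]]), 'k1': -0.01815367060800636, 'extrinsics': array([[-0.37907042,  0.82061162, -0.42767066, -0.09341756],
       [-0.92535889, -0.33412365,  0.17908743,  0.16997608],
       [ 0.00406635,  0.46363559,  0.88601665,  1.37875294],
       [ 0.        ,  0.        ,  0.        ,  1.        ]])}
```

View pics/scene0.png

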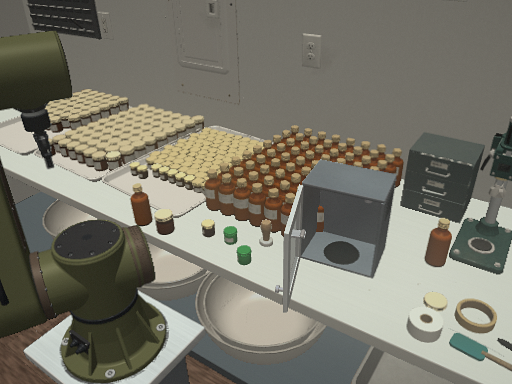

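View pics/top0.png

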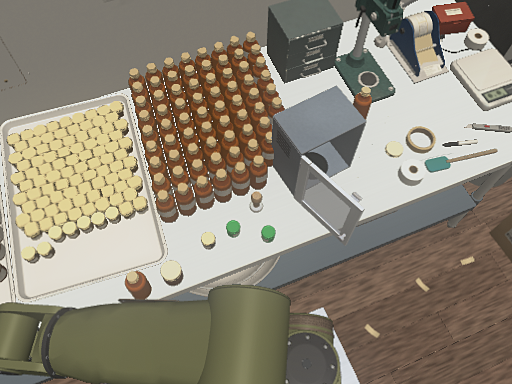

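```bash
cat > h.py <<'E'
import numpy as np, cv2
from plant import camera_info
def ray(n,u,v):
    c=camera_info(n); K=np.array(c["mtx"]); k=c["k1"]; E=np.array(c["extrinsics"])
    p=cv2.undistortPoints(np.array([[[u,v]]],float),K,np.array([k,0,0,0.]))[0,0]
    d=E[:3,:3]@np.array([p[0],-p[1],-1]); return E[:3,3],d/np.linalg.norm(d)
def plane(n,u,v,z):
    o,d=ray(n,u,v); return o+d*(z-o[2])/d[2]
def tri(a,b):
    (o,d),(p,e)=ray("scene",*a),ray("top",*b)
    s=np.linalg.lstsq(np.c_[d,-e],p-o,rcond=None)[0]; A=o+s[0]*d;B=p+s[1]*e
    return (A+B)/2,np.linalg.norm(A-B)
def proj(n,P):
    c=camera_info(n); E=np.array(c["extrinsics"]); q=E[:3,:3].T@(np.array(P)-E[:3,3])
    x,y=-q[0]/q[2],q[1]/q[2]; f=1+c["k1"]*(x*x+y*y); K=np.array(c["mtx"])
    return np.array([K[0,0]*x*f+K[0,2],K[1,1]*y*f+K[1,2]])
E
python3 - <<'E'
import cv2,numpy as np
from h import *
a=cv2.imread("pics/scene0.png");b=cv2.imread("pics/top0.png")
A=cv2.resize(a[150:320,270:410],None,fx=3,fy=3,interpolation=cv2.INTER_CUBIC)
B=cv2.resize(b[80:250,260:372],None,fx=3,fy=3,interpolation=cv2.INTER_CUBIC)
cv2.imwrite("pics/c1.png",np.hstack([A,B]))
def lid(im,box):
    x0,y0,x1,y1=box; s=cv2.cvtColor(im,cv2.COLOR_BGR2HSV)[y0:y1,x0:x1]
    m=cv2.inRange(s,(15,50,130),(35,255,255)); n,l,st,c=cv2.connectedComponentsWithStats(m)
    i=1+np.argmax(st[1:,4]); return c[i]+[x0,y0],st[i]
for nm,ba,bb in(("small",(196,212,222,242),(196,228,222,252)),("large",(150,200,180,235),(155,255,188,285))):
    p,s=lid(a,ba);q,t=lid(b,bb); print(nm,p,s,q,t,tri(p,q))
    for z in(.044,.066): print(z,plane("scene",*p,z),plane("top",*q,z))
E
```

```text
small [207.42553191 223.34042553] [ 5  7 13 10 94] [207.68707483 238.10204082] [  5   4  14  14 147] (array([0.45304683, 0.07660918, 0.03832814]), np.float64(0.0014122655233267565))
0.044 [0.44622903 0.07123145 0.044     ] [0.45139392 0.07663854 0.044     ]
0.066 [0.422988   0.04996364 0.066     ] [0.44241409 0.07817697 0.066     ]
large [163.2345679  214.33950617] [  5   9  18  13 162] [171.70454545 276.29545455] [ 6 12 20 15 44] (array([0.38177364, 0.20651632, 0.06128303]), np.float64(0.015896596878318608))
0.044 [0.40805754 0.22529897 0.044     ] [0.38051796 0.21080225 0.044     ]
0.066 [0.38586342 0.19980563 0.066     ] [0.37270634 0.21012933 0.066     ]
```

View pics/c1.png

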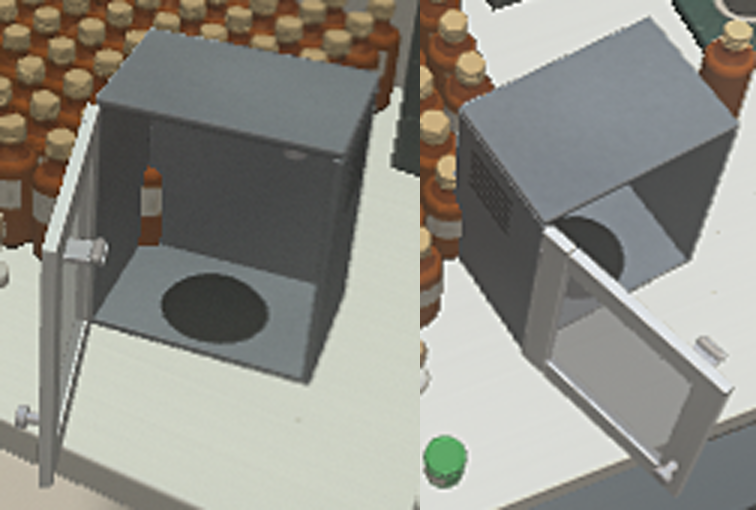

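Run:
```python
from h import *
S=dict(FL=(302.7,184),FR=(385.3,201.5),BR=(398.3,173.3),BL=(321.7,159.5))
T=dict(FL=(302,154),FR=(365.7,121.7),BR=(336.7,86),BL=(273.3,115))
W={}
for k in S:
    a=plane("scene",*S[k],.26);b=plane("top",*T[k],.26);t,e=tri(S[k],T[k]); W[k]=t; print(k,a[:2].round(4),b[:2].round(4),t.round(4),round(e,4))
for P in (W,{k:plane("scene",*S[k],.26) for k in S},{k:plane("top",*T[k],.26) for k in S}):
    c=sum(P.values())/4; ax=(P["BL"]+P["BR"]-P["FL"]-P["FR"])/2; ay=(P["FL"]+P["BL"]-P["FR"]-P["BR"])/2
    print(c.round(4),np.hypot(*ax[:2]),np.hypot(*ay[:2]),np.degrees(np.arctan2(ax[1],ax[0])),np.degrees(np.arctan2(-ay[0],ay[1])))
# dome: floor ellipse extent centre in scene px, mean on z~.02
p=(270+214/3,150+308/3);print("dome c",plane("scene",*p,.03))
# door top free corner and hinge
sf=(270+47/3,150+250/3);tf=(260+(730-420)/3,80+390/3)
print("door free top",tri(sf,tf),plane("scene",*sf,.256),plane("top",*tf,.256))
```

```text
FL [ 0.4894 -0.2357] [ 0.4965 -0.2274] [ 0.5003 -0.23    0.2528] 0.0001
FR [ 0.5215 -0.447 ] [ 0.5257 -0.4386] [ 0.5308 -0.4436  0.2529] 0.0025
BR [ 0.6764 -0.4274] [ 0.6704 -0.4211] [ 0.6751 -0.4254  0.2577] 0.0067
BL [ 0.6408 -0.2146] [ 0.6444 -0.2072] [ 0.649  -0.2099  0.2545] 0.002
[ 0.5888 -0.3272  0.2545] 0.1477451108850724 0.21640751320806348 7.442841674137657 7.496612506788637
[ 0.582  -0.3312  0.26  ] 0.15456447396562661 0.21473253350503274 7.5917707043086535 9.06705671572371
[ 0.5843 -0.3236  0.26  ] 0.14746421680908517 0.21433287372844742 7.328474033637539 7.401903100718179
dome c [ 0.55416266 -0.33505627  0.03      ]
door free top (array([ 0.28806353, -0.30374156,  0.25381123]), np.float64(0.00017551813799645955)) [ 0.28562585 -0.30524048  0.256     ] [ 0.2872455  -0.30275613  0.256     ]
```

```bash
python3 -m jog '[[1,0,0,5,8],[1,0,0,10,16],[1,0,0,10,16]]'; python3 -m jog '[[1,0,0,5,0],[1,0,0,10,0],[1,0,0,15,0],[1,0,0,20,0],[1,0,0,25,0]]';python3 -c "
from plant import sensors as s;print(s.state()['joints'])"
```

```text
clock: 0.4
tcp_pos: [0.2257, 0.5028, 0.3379]
tcp_rot: [0.002, 0.069, 0.998, 0.005]
wrist_force: [0.1, -0.0, 0.5]
grip_width: 0.0853
grasp_force: 0.0
clock: 0.9
tcp_pos: [0.225, 0.5015, 0.5776]
tcp_rot: [0.0, 0.071, 0.997, 0.001]
wrist_force: [0.1, -0.6, -0.1]
grip_width: 0.0853
grasp_force: 0.0
[ 1.08238977e+00  3.54965421e-01  6.54797195e-01  1.30676398e-05
  2.13047443e+00 -3.45647043e-01]
```

```bash
python3 -m jog '[[1,0,0,5,0],[1,0,0,10,0],[1,0,0,15,0],[1,0,0,20,0],[1,0,0,25,0]]';python3 -c "
from plant import sensors as s;print(s.state()['joints'])"; python3 -m jog '[[1,0,0,5,0],[1,0,0,10,0],[1,0,0,10,0]]';python3 -c "
from plant import sensors as s;print(s.state()['joints'])"
```

```text
clock: 1.4
tcp_pos: [0.2034, 0.4532, 0.6852]
tcp_rot: [0.003, 0.071, 0.997, 0.009]
wrist_force: [-0.5, -0.6, 1.7]
grip_width: 0.0853
grasp_force: 0.0
[ 1.07456358e+00  4.37794954e-01  2.34876045e-01  2.01991038e-03
  2.44947969e+00 -3.52041146e-01]
clock: 1.7
tcp_pos: [0.187, 0.417, 0.7142]
tcp_rot: [0.007, 0.071, 0.997, 0.018]
wrist_force: [1.2, 0.5, -0.5]
grip_width: 0.0856
grasp_force: 0.0
[ 1.06746571  0.37622066  0.23478596  0.00459628  2.49212118 -0.35700939]
```

```bash
python3 -m jog '[[1,0,0,-5,0],[1,0,0,-10,0],[1,0,0,-15,0],[1,0,0,-20,0],[1,0,0,-20,0]]';python3 -c "
from plant import sensors as s;a=s.state();print(a['joints'],a['tcp_rot'])"
```

```text
clock: 2.2
tcp_pos: [0.1881, 0.4191, 0.5325]
tcp_rot: [0.006, 0.071, 0.997, 0.017]
wrist_force: [0.7, 3.3, 0.8]
grip_width: 0.0855
grasp_force: 0.0
[ 1.06759795  0.04632997  1.13477679  0.00295326  1.92472739 -0.35952155] [0.00622532 0.07123001 0.99729873 0.0168158 ]
```

```bash
python3 -m jog '[[1,1.9,3.5,-3,0],[1,3.8,7,-6,0],[1,5.7,10.5,-9,0],[1,7.6,14,-12,0],[1,9.5,17.5,-15,0]]'; python3 -m jog '[[1,2.2,4,2,0],[1,4.4,8,4,0],[1,6.6,12,6,0],[1,8.8,16,8,0],[1,11,20,10,0]]';python3 -c "
from plant import sensors as s;print(s.state()['joints'])"; python3 -m jog '[[1,2.2,4,2,0],[1,4.4,8,4,0],[1,6.6,12,6,0],[1,8.8,16,8,0],[1,11,20,10,0]]';python3 -c "
from plant import sensors as s;print(s.state()['joints'])"
```

```text
clock: 2.7
tcp_pos: [0.284, 0.5958, 0.3823]
tcp_rot: [0.006, 0.071, 0.997, 0.016]
wrist_force: [1.3, -0.4, 1.1]
grip_width: 0.0854
grasp_force: 0.0
clock: 3.2
tcp_pos: [0.3341, 0.6803, 0.4085]
tcp_rot: [0.008, 0.071, 0.997, 0.022]
wrist_force: [0.5, 0.3, -2.3]
grip_width: 0.0856
grasp_force: 0.0
[ 1.06456136  0.87450831  0.24170852  0.00465157  1.97817493 -0.36159452]
clock: 3.7
tcp_pos: [0.3449, 0.6897, 0.4066]
tcp_rot: [0.017, 0.071, 0.996, 0.043]
wrist_force: [0.3, -0.4, 0.7]
grip_width: 0.0852
grasp_force: 0.0
[ 1.0577068   0.88200024  0.23464081  0.00652991  1.93256817 -0.36797085]
```

```bash
P='import math
from plant import sensors as s;a=s.state();j=a["joints"];print(j.round(3),"tilt",round(math.degrees(math.pi-j[1]-j[2]-j[4]),2))'
python3 -m jog '[[1,22,40,20,0],[1,22,40,20,0]]' >/dev/null;python3 -c "$P"
python3 -m jog '[[1,22,40,20,0]]'>/dev/null;python3 -c "$P"
python3 -m jog '[[1,22,40,20,0]]';python3 -c "$P"
python3 -m jog '[[1,22,40,20,0],[1,22,40,20,0],[1,22,40,20,0],[1,22,40,20,0],[1,22,40,20,0]]';python3 -c "$P"
```

```text
[ 1.054  0.891  0.235  0.008  1.894 -0.371] tilt 6.97
[ 1.052  0.895  0.235  0.01   1.866 -0.373] tilt 8.36
clock: 4.1
tcp_pos: [0.3623, 0.7104, 0.3972]
tcp_rot: [0.033, 0.071, 0.994, 0.08]
wrist_force: [0.4, 0.2, 1.0]
grip_width: 0.0851
grasp_force: 0.0
[ 1.05   0.898  0.235  0.011  1.835 -0.374] tilt 9.93
clock: 4.6
tcp_pos: [0.3729, 0.7205, 0.3852]
tcp_rot: [0.038, 0.071, 0.992, 0.093]
wrist_force: [1.0, 0.3, 0.3]
grip_width: 0.0854
grasp_force: 0.0
[ 1.044  0.915  0.236  0.014  1.79  -0.38 ] tilt 11.51
```

```bash
cat > p.py <<'E'
import math,numpy as np
from scipy.spatial.transform import Rotation as R
from plant import sensors as s
a=s.state();q=np.array(a["tcp_rot"]);M=R.from_quat(np.r_[q[1:],q[0]]).as_matrix();z=M[:,2];y=M[:,1]
print("t",round(a["clock"],2),"tcp",a["tcp_pos"].round(4),"j",a["joints"].round(3),"tilt",round(math.degrees(math.acos(-z[2])),2),"head",round(math.degrees(math.atan2(z[1],z[0])),1),"y",y.round(3),"F",a["wrist_force"].round(1),"w",round(a["grip_width"],4),round(a["grasp_force"],1))
E
python3 -m jog '[[1,20,36,20,0]]'>/dev/null
python3 -m jog '[[1,20,36,20,0]]'>/dev/null
python3 -m jog '[[1,20,36,20,0]]'>/dev/null
python3 -m jog '[[1,20,36,20,0]]'>/dev/null
python3 -m jog '[[1,20,36,20,0]]'>/dev/null; python3 p.py
python3 -m jog '[[1,20,36,30,0]]'>/dev/null
python3 -m jog '[[1,20,36,30,0]]'>/dev/null
python3 -m jog '[[1,20,36,30,0]]'>/dev/null
python3 -m jog '[[1,20,36,30,0]]'>/dev/null
python3 -m jog '[[1,20,36,30,0]]'>/dev/null; python3 p.py
```

```text
t 5.1 tcp [0.3932 0.7475 0.3929] j [ 1.037  0.917  0.236  0.022  1.65  -0.385] tilt 19.45 head 63.1 y [0.118 0.942 0.315] F [-0.8  0.5 -0.7] w 0.0856 0.0
t 5.6 tcp [0.403  0.7582 0.4359] j [ 1.031  0.877  0.235  0.03   1.554 -0.39 ] tilt 27.25 head 62.8 y [0.095 0.896 0.433] F [ 0.  -0.2  0.8] w 0.0855 0.0
```

```bash
cat > plan.py <<'E'
import numpy as np
from scipy.spatial.transform import Rotation as R
from plant import sensors as s
a=s.state();q=np.array(a["tcp_rot"]);M0=R.from_quat(np.r_[q[1:],q[0]]).as_matrix()
az=a["joints"][0]; 
for el in(30,40):
  e=np.radians(el);p=np.array([np.cos(az)*np.cos(e),np.sin(az)*np.cos(e),np.sin(e)])
  out=[]
  for g in range(-180,181,3):
    M=R.from_euler("z",g,degrees=True).as_matrix()@M0; n=np.cross(M[:,2],p);n/=np.linalg.norm(n)
    for t in range(0,100,2):
      K=R.from_rotvec(n*np.radians(t)).as_matrix()@M; out.append((abs(np.degrees(np.arcsin(K[2,1])))+abs(np.degrees(np.arccos(-K[2,2]))-42),g,t,round(np.degrees(np.arctan2(K[1,2],K[0,2])-az))))
  for o in sorted(out)[:10]:print(el,o)
E
python3 plan.py
```

```text
30 (np.float64(1.220793905655444), 126, 44, 49)
30 (np.float64(1.2858064522736388), 126, 46, 47)
30 (np.float64(1.815656093431749), -156, 60, -31)
30 (np.float64(2.1331560462728545), 123, 44, 48)
30 (np.float64(2.385881455035287), -156, 58, -33)
30 (np.float64(2.6790734253371364), -153, 58, -34)
30 (np.float64(2.786188355800742), 123, 46, 46)
30 (np.float64(3.387097010991927), -156, 56, -34)
30 (np.float64(3.4910439210345676), 123, 48, 45)
30 (np.float64(3.7156454988518375), 126, 42, 51)
40 (np.float64(1.2459370292747387), 132, 46, 54)
40 (np.float64(1.4485878822791378), 132, 44, 56)
40 (np.float64(2.0968677078438005), -159, 58, -39)
40 (np.float64(2.3902301365937495), 135, 46, 54)
40 (np.float64(2.5418057419586555), -159, 60, -38)
40 (np.float64(2.902614564533029), 135, 44, 56)
40 (np.float64(3.4889281506847256), 132, 48, 52)
40 (np.float64(3.5203140396774146), -162, 60, -35)
40 (np.float64(3.5396155966543175), 135, 42, 58)
40 (np.float64(3.6813868699605687), -159, 62, -36)
```

```bash
python3 -m jog '[[1,-2.2,-4.2,0,8],[1,-4.4,-8.4,0,16],[1,-6.6,-12.6,0,24],[1,-8.8,-16.8,0,32],[1,-11,-21,0,40]]'>/dev/null; python3 p.py; python3 -m jog '[[1,0,0,0,8],[1,0,0,0,16],[1,0,0,0,24],[1,0,0,0,32],[1,0,0,0,40]]'>/dev/null; python3 p.py; python3 -m jog '[[1,0,0,0,8],[1,0,0,0,16],[1,0,0,0,24],[1,0,0,0,32],[1,0,0,0,32]]'>/dev/null; python3 p.py;python3 plan.py
```

```text
t 6.1 tcp [0.3144 0.5895 0.4354] j [ 0.908  0.311  1.106  0.332  1.384 -1.115] tilt 27.17 head 96.5 y [-0.42   0.798  0.432] F [1.1 0.2 0.8] w 0.0852 0.0
t 6.6 tcp [0.316  0.5911 0.4358] j [ 0.857  0.499  0.846  0.481  1.75  -1.759] tilt 27.09 head 136.4 y [-0.835  0.342  0.43 ] F [0.4 0.3 1.1] w 0.0854 0.0
t 7.1 tcp [0.3159 0.5921 0.434 ] j [ 0.878  0.701  0.54   0.479  2.085 -2.191] tilt 27.08 head 168.5 y [-0.89  -0.149  0.431] F [-0.1  0.7  0. ] w 0.0853 0.0
30 (np.float64(1.4731871790783098), 9, 44, 48)
30 (np.float64(1.4883914970205405), 12, 46, 47)
30 (np.float64(1.8616143193065537), 12, 44, 48)
30 (np.float64(1.9036988362282548), 90, 60, -31)
30 (np.float64(2.015549715546855), 90, 58, -33)
30 (np.float64(2.0280898974395307), 9, 46, 46)
30 (np.float64(3.018585481249524), 93, 58, -34)
30 (np.float64(3.1004140662101523), 90, 56, -34)
30 (np.float64(3.4310066122285545), 9, 48, 44)
30 (np.float64(3.551399023722513), 12, 42, 51)
40 (np.float64(1.237116487955422), 18, 46, 54)
40 (np.float64(1.2498449825239608), 18, 44, 56)
40 (np.float64(2.0015960220333033), 87, 58, -39)
40 (np.float64(2.9047998859576416), 87, 60, -38)
40 (np.float64(3.1033636149990507), 84, 60, -35)
40 (np.float64(3.2098816563900465), 15, 44, 55)
40 (np.float64(3.2786869734157476), 21, 46, 54)
40 (np.float64(3.726025882981462), 18, 42, 58)
40 (np.float64(3.730384400162742), 18, 48, 52)
40 (np.float64(3.777728649882437), 21, 44, 56)
```

```bash
python3 -m jog '[[1,1.5,3,0,6],[1,3,6,0,12],[1,4.5,9,0,12],[1,6,12,0,12]]'>/dev/null; python3 p.py; python3 -m jog '[[1,25,36,10,0]]'>/dev/null
python3 -m jog '[[1,25,36,10,0]]'>/dev/null
python3 -m jog '[[1,25,36,10,0]]'>/dev/null
python3 -m jog '[[1,25,36,10,0]]'>/dev/null
python3 -m jog '[[1,25,36,10,0]]'>/dev/null
python3 p.py;python3 plan.py|grep -E "^30"|head -4
```

```text
t 7.5 tcp [0.3266 0.6361 0.3977] j [ 0.918  0.925  0.238  0.474  2.199 -2.31 ] tilt 26.63 head 177.1 y [-0.849 -0.325  0.417] F [ 0.4 -0.7  1.5] w 0.0853 0.0
t 8.0 tcp [0.3522 0.6739 0.3615] j [ 0.91   0.97   0.235  0.47   2.042 -2.338] tilt 25.29 head 161.2 y [-0.882 -0.321  0.346] F [ 1.   0.3 -0.2] w 0.0851 0.0
30 (np.float64(0.6301812052123656), 0, 36, 48)
30 (np.float64(1.055980628559392), 93, 62, -23)
30 (np.float64(1.848114864066456), 0, 38, 46)
30 (np.float64(1.944497201189498), 3, 36, 49)
```

Working as predicted; keep ratcheting, aiming slightly higher so the wrist does not sink.

```bash
python3 -m jog '[[1,25,33,25,0]]'>/dev/null
python3 -m jog '[[1,25,33,25,0]]'>/dev/null
python3 -m jog '[[1,25,33,25,0]]'>/dev/null
python3 -m jog '[[1,25,33,25,0]]'>/dev/null
python3 -m jog '[[1,25,33,25,0]]'>/dev/null
python3 -m jog '[[1,25,33,25,0]]'>/dev/null
python3 -m jog '[[1,25,33,25,0]]'>/dev/null
python3 -m jog '[[1,25,33,25,0]]'>/dev/null
python3 p.py;python3 plan.py|grep -E "^30"|head -4
python3 -m jog '[[1,25,33,25,0]]'>/dev/null
python3 -m jog '[[1,25,33,25,0]]'>/dev/null
python3 -m jog '[[1,25,33,25,0]]'>/dev/null
python3 -m jog '[[1,25,33,25,0]]'>/dev/null
python3 -m jog '[[1,25,33,25,0]]'>/dev/null
python3 p.py;python3 plan.py|head -14
```

```text
t 8.8 tcp [0.3728 0.6915 0.4062] j [ 0.888  0.916  0.236  0.5    1.903 -2.325] tilt 27.04 head 135.9 y [-0.926 -0.294  0.235] F [-0.   0.3 -0.6] w 0.0854 0.0
30 (np.float64(1.0012178073447222), 0, 26, 47)
30 (np.float64(1.2810459388011513), 3, 26, 49)
30 (np.float64(1.4859739888771775), 0, 24, 49)
30 (np.float64(1.5653408622508174), -3, 24, 47)
t 9.3 tcp [0.3871 0.7085 0.4299] j [ 0.879  0.894  0.236  0.515  1.794 -2.318] tilt 30.44 head 121.7 y [-0.951 -0.263  0.162] F [ 0.2 -0.7  0.8] w 0.0857 0.0
30 (np.float64(0.4600723278015408), 0, 18, 48)
30 (np.float64(0.7881738626500744), 3, 18, 50)
30 (np.float64(1.1208600729770355), -3, 18, 46)
30 (np.float64(1.6267549729320927), 114, 72, -8)
30 (np.float64(1.746278265921314), 6, 18, 53)
30 (np.float64(2.021307009687145), 0, 16, 50)
30 (np.float64(2.0318385272358843), 3, 16, 52)
30 (np.float64(2.036273206842937), -3, 16, 48)
30 (np.float64(2.071286719215424), -6, 18, 44)
30 (np.float64(2.0764712171281854), -6, 16, 46)
40 (np.float64(0.4649243257150994), 9, 18, 57)
40 (np.float64(0.6650209272650112), 6, 18, 55)
40 (np.float64(1.093270538253687), 12, 18, 59)
40 (np.float64(1.5370417815866753), 3, 18, 52)
```

```bash
python3 -m jog '[[1,25,33,25,0]]'>/dev/null
python3 -m jog '[[1,25,33,25,0]]'>/dev/null
python3 -m jog '[[1,25,33,25,0]]'>/dev/null
python3 -m jog '[[1,25,33,25,0]]'>/dev/null
python3 -m jog '[[1,25,33,25,0]]'>/dev/null
python3 -m jog '[[1,25,33,25,0]]'>/dev/null
python3 -m jog '[[1,25,33,25,0]]'>/dev/null
python3 p.py;python3 plan.py|grep -E "^30"|head -3
python3 -m jog '[[1,25,33,25,0]]'>/dev/null
python3 -m jog '[[1,25,33,25,0]]'>/dev/null
python3 -m jog '[[1,25,33,25,0]]'>/dev/null
python3 p.py;python3 plan.py|head -3
```

```text
t 10.0 tcp [0.4088 0.7371 0.4594] j [ 0.873  0.877  0.236  0.532  1.622 -2.312] tilt 37.38 head 106.5 y [-0.977 -0.203  0.063] F [0.5 0.2 0.5] w 0.0857 0.0
30 (np.float64(0.9115130203499497), -3, 6, 47)
30 (np.float64(0.9129786439352415), -6, 6, 44)
30 (np.float64(0.9206448945965316), 0, 6, 50)
t 10.3 tcp [0.4185 0.7502 0.4715] j [ 0.872  0.873  0.236  0.538  1.543 -2.311] tilt 40.87 head 101.5 y [-0.985 -0.172  0.024] F [ 0.1 -0.1  0.9] w 0.0856 0.0
30 (np.float64(0.14642244640965268), 21, 2, 70)
30 (np.float64(0.17583264383543407), 24, 2, 73)
30 (np.float64(0.1817751710484108), 18, 2, 67)
```

```bash
python3 -m jog '[[1,25,33,25,0]]'>/dev/null; python3 p.py
python3 - <<'E'
from h import *
D=np.array([(.3005,1.5215,1.3207,.5498,.2307),(.3550,.6548,2.1305,.5497,.5776),(.4378,.2349,2.4495,.4967,.6852),(.3762,.2348,2.4921,.4570,.7142),(.0463,1.1348,1.9247,.4594,.5325),(.8745,.2417,1.978,.7579,.4085),(.882,.2346,1.9326,.7711,.4066),(.917,.236,1.65,.8446,.3929),(.877,.235,1.554,.8587,.4359)])
A=[];B=[]
for a,b,c,r,z in D:
    t=a+b;u=t+c
    A+=[[1,0,np.sin(a),np.sin(t),np.cos(t),np.sin(u)],[0,1,np.cos(a),np.cos(t),-np.sin(t),np.cos(u)]];B+=[r,z]
x,res,_,_=np.linalg.lstsq(np.array(A),np.array(B),rcond=None);print("r0 h L1 L2 off L3",x.round(4),np.abs(np.array(A)@x-B).max())
a=cv2.imread("pics/scene0.png");b=cv2.imread("pics/top0.png")
def cc(im,lo,hi,box):
    x0,y0,x1,y1=box;m=cv2.inRange(cv2.cvtColor(im,cv2.COLOR_BGR2HSV)[y0:y1,x0:x1],lo,hi);n,l,s,c=cv2.connectedComponentsWithStats(m)
    return [((c[i]+[x0,y0]).round(1),s[i,2:].tolist()) for i in range(1,n) if s[i,4]>30]
g=((50,90,60),(85,255,255))
ga=cc(a,*g,(215,220,260,270));gb=cc(b,*g,(220,215,285,245));print(ga,gb)
for p,_ in gb: print("green",plane("top",*p,.04))
for p,_ in ga: print("green s",plane("scene",*p,.04))
print("tamper top",tri((266,222),(256,196)),plane("top",256,210,0),plane("scene",266,243,0))
print("bottleb top",tri((138,189),(134,275)),"large lid",tri((163,214),(171,270)))
# dome in scene: dark mask
for n,im,box in(("scene",a,(315,235,372,275)),("top",b,(300,148,335,185))):
    x0,y0,x1,y1=box;m=cv2.inRange(cv2.cvtColor(im,cv2.COLOR_BGR2GRAY)[y0:y1,x0:x1],0,62)
    k,l,s,c=cv2.connectedComponentsWithStats(m);i=1+np.argmax(s[1:,4]);print(n,c[i]+[x0,y0],s[i])
    ct=max(cv2.findContours((l==i).astype('u1'),0,1)[0],key=len);e=cv2.fitEllipse(ct);print(e, plane(n,e[0][0]+x0,e[0][1]+y0,.02))
# predicted
th=np.radians(7.5)
for cx,cy in((.584,-.327),(.589,-.327),(.582,-.331)):
  R2=np.array([[np.cos(th),-np.sin(th)],[np.sin(th),np.cos(th)]])
  P=[np.r_[np.array([cx,cy])+R2@[-.012+.052*np.cos(t),.052*np.sin(t)],.014] for t in np.linspace(0,6.28,60)]
  q=np.array([proj("scene",p) for p in P]);print("pred rim box",q.min(0),q.max(0))
E
```

```text
t 10.4 tcp [0.4218 0.7546 0.4755] j [ 0.872  0.872  0.236  0.54   1.516 -2.311] tilt 42.08 head 99.9 y [-0.987 -0.161  0.011] F [-0.4 -0.1  0.1] w 0.0855 0.0
r0 h L1 L2 off L3 [0.0014 0.2218 0.4236 0.4474 0.0411 0.2447] 0.0005076582630146875
[(array([230.1, 231.7]), [13, 12, 123]), (array([243.5, 251.8]), [14, 16, 146])] [(array([232.7, 226.3]), [14, 14, 133]), (array([267.9, 231.7]), [13, 13, 135])]
green [ 0.46045029 -0.00578536  0.04      ]
green [ 0.40470808 -0.0963228   0.04      ]
green s [ 0.45343995 -0.0118673   0.04      ]
green s [ 0.39651118 -0.1024966   0.04      ]
tamper top (array([ 0.5132996 , -0.10292541,  0.07399505]), np.float64(0.00237375629034254)) [ 5.01142852e-01 -9.87398539e-02  2.22044605e-16] [ 5.08379621e-01 -1.06442897e-01 -1.11022302e-16]
bottleb top (array([0.38970491, 0.30139183, 0.12667743]), np.float64(0.0056241779275572725)) large lid (array([0.39186334, 0.20668776, 0.06172295]), np.float64(0.001212070962920817))
scene [341.01836394 252.41903172] [  9   6  35  23 599]
((26.003402709960938, 17.3927001953125), (21.174392700195312, 33.75230026245117), 96.95437622070312) [ 0.56650664 -0.32919414  0.02      ]
top [314.4        158.41176471] [ 3  4 23 21 85]
((22.155410766601562, 15.338985443115234), (9.501119613647461, 38.78892517089844), 125.84220123291016) [ 0.56608367 -0.35818249  0.02      ]
pred rim box [323.56642662 241.97147346] [359.51255306 264.57651907]
pred rim box [324.33219127 241.11406303] [360.1863736 263.5960754]
pred rim box [324.4875302  242.75085072] [360.53246782 265.46942804]
```

```bash
python3 -m jog '[[1,-2,-4,-1,-8],[1,-4,-8,-2,-16],[1,-7,-12,-3,-24],[1,-10,-17,-4,-32],[1,-12,-21,-5,-40]]'>/dev/null; python3 -m jog '[[1,-2,-4,-2,-8],[1,-3,-6,-4,-16],[1,-3,-6,-6,-24],[1,-3,-6,-8,-32],[1,-3,-6,-8,-40]]'>/dev/null; python3 p.py;python3 -m jog '[[1,0,0,0,-8],[1,0,0,0,-16],[1,0,0,0,-24],[1,0,0,0,-32],[1,0,0,0,-40]]'>/dev/null;python3 -m jog '[[1,0,0,0,-8],[1,0,0,0,-16],[1,0,0,0,-24],[1,0,0,0,-32],[1,0,0,0,-40]]'>/dev/null; python3 p.py;python3 -m jog '[[1,0,0,0,-8],[1,0,0,0,-16],[1,0,0,0,-24],[1,0,0,0,-32],[1,0,0,0,-40]]'>/dev/null; python3 p.py
```

```text
t 11.4 tcp [0.3298 0.5861 0.3714] j [ 1.104  0.195  1.47  -0.38   0.833 -0.958] tilt 41.61 head 38.8 y [-0.613  0.79   0.015] F [ 1.2 -1.2  0.1] w 0.0851 0.0
t 12.4 tcp [0.3297 0.5869 0.3728] j [ 1.23   0.702  0.754 -0.712  1.905  0.235] tilt 41.58 head -41.1 y [0.671 0.741 0.016] F [0.2 0.7 1.5] w 0.0856 0.0
t 12.9 tcp [0.3267 0.5782 0.3655] j [ 1.138  1.014  0.234 -0.608  2.437  0.644] tilt 41.8 head -81.1 y [0.99  0.138 0.014] F [-0.8 -0.3  1.1] w 0.0855 0.0
```

```bash
python3 -m jog '[[1,-2,-3.5,-3,-8],[1,-4,-7,-6,-16],[1,-5,-9,-9,-24],[1,-5,-9,-12,-32],[1,-5,-9,-14,-38]]'>/dev/null; python3 p.py; python3 plan.py | grep "^30"; 
python3 -m jog '[[1,24,45,0,0]]'>/dev/null
python3 -m jog '[[1,24,45,0,0]]'>/dev/null
python3 -m jog '[[1,24,45,5,0]]'>/dev/null
python3 -m jog '[[1,24,45,5,0]]'>/dev/null
python3 -m jog '[[1,24,45,5,0]]'>/dev/null
python3 p.py;sed -i 's/(30,40)/(10,20,30)/' plan.py; python3 plan.py
```

```text
t 13.4 tcp [0.2752 0.4867 0.2279] j [ 1.027  0.744  1.011 -0.096  2.104  1.455] tilt 41.42 head -114.0 y [ 0.905 -0.425  0.018] F [ 1.1  1.2 -0.6] w 0.0854 0.0
30 (np.float64(0.4046759948346472), -90, 2, 94)
30 (np.float64(0.4523150058917787), -93, 2, 91)
30 (np.float64(0.45791956517554083), -87, 2, 97)
30 (np.float64(0.4974007964540034), -96, 2, 88)
30 (np.float64(0.5390329322029961), -84, 2, 100)
30 (np.float64(0.539996395207433), -99, 2, 85)
30 (np.float64(0.5801393336056302), -102, 2, 82)
30 (np.float64(0.6178435681771706), -105, 2, 79)
30 (np.float64(0.6198261174903601), -81, 2, 103)
30 (np.float64(0.6531010817795073), -108, 2, 77)
t 13.9 tcp [0.3353 0.5961 0.2246] j [ 1.035  1.181  0.234 -0.128  2.422  1.406] tilt 40.34 head -113.2 y [ 0.909 -0.416  0.02 ] F [-0.4  0.7  3.6] w 0.085 0.0
10 (np.float64(0.3355650205483063), -153, 2, 33)
10 (np.float64(0.3356170184170366), -150, 2, 36)
10 (np.float64(0.34171666155566643), -147, 2, 38)
10 (np.float64(0.35346996222644655), -144, 2, 41)
10 (np.float64(0.3575191080202624), -156, 2, 30)
10 (np.float64(0.37049266991977936), -141, 2, 44)
[... 483 characters left out ...]
5, 2, 50)
20 (np.float64(0.38972211035564547), -132, 2, 53)
20 (np.float64(0.40313707367240986), -153, 2, 33)
20 (np.float64(0.4602881272180176), -129, 2, 56)
20 (np.float64(0.5133372125104249), -156, 2, 30)
30 (np.float64(0.3348178886785395), -141, 2, 45)
30 (np.float64(0.3365285890714688), -144, 2, 42)
30 (np.float64(0.3369720584345624), -138, 2, 47)
30 (np.float64(0.3428332026308812), -135, 2, 50)
30 (np.float64(0.35224591339892714), -132, 2, 53)
30 (np.float64(0.3613917497392063), -147, 2, 39)
30 (np.float64(0.36506004774403905), -129, 2, 56)
30 (np.float64(0.38113316448323886), -126, 2, 59)
30 (np.float64(0.4058336658764973), -123, 2, 62)
30 (np.float64(0.4587256962761925), -150, 2, 36)
```

```bash
sed -i 's/range(0,100,2)/range(6,100,2)/; s/\[:10\]/[:4]/' plan.py
python3 -m jog '[[1,24,44,5,-6]]'>/dev/null
python3 -m jog '[[1,24,44,5,0]]'>/dev/null
python3 -m jog '[[1,24,44,5,0]]'>/dev/null
python3 -m jog '[[1,24,44,5,0]]'>/dev/null
python3 -m jog '[[1,24,44,5,0]]'>/dev/null
python3 -m jog '[[1,24,44,5,0]]'>/dev/null
python3 -m jog '[[1,24,44,5,0]]'>/dev/null
python3 -m jog '[[1,24,44,5,0]]'>/dev/null
python3 p.py; python3 plan.py
```

```text
t 14.7 tcp [0.3491 0.629  0.1859] j [ 1.02   1.198  0.236 -0.027  2.245  1.551] tilt 30.83 head -119.2 y [ 0.859 -0.512  0.017] F [ 0.4 -0.7 -1.2] w 0.0852 0.0
10 (np.float64(0.9343248136504025), -174, 12, 6)
10 (np.float64(1.106406391329773), -177, 12, 4)
10 (np.float64(1.287005030285985), -174, 10, 6)
10 (np.float64(1.3664142648225224), -171, 12, 8)
20 (np.float64(0.8187693963189712), -174, 12, 6)
20 (np.float64(1.2004992011996611), -177, 12, 4)
20 (np.float64(1.2200881735585039), -171, 12, 8)
20 (np.float64(1.3290055808716386), -174, 10, 6)
30 (np.float64(0.8126808139314685), -174, 12, 6)
30 (np.float64(1.0794942760350628), -171, 12, 8)
30 (np.float64(1.287894343123075), -177, 12, 4)
30 (np.float64(1.4214890685198869), -174, 10, 6)
```

```bash
python3 -m jog '[[1,25,43,15,0]]'>/dev/null
python3 -m jog '[[1,25,43,15,0]]'>/dev/null
python3 -m jog '[[1,25,43,15,0]]'>/dev/null
python3 -m jog '[[1,25,43,15,0]]'>/dev/null
python3 -m jog '[[1,25,43,15,0]]'>/dev/null
python3 -m jog '[[1,25,43,15,0]]'>/dev/null
python3 -m jog '[[1,25,43,15,0]]'>/dev/null
python3 -m jog '[[1,25,43,15,0]]'>/dev/null
python3 -m jog '[[1,25,43,15,0]]'>/dev/null
python3 -m jog '[[1,25,43,15,0]]'>/dev/null
python3 p.py
python3 -m jog '[[1,25,43,15,0]]'>/dev/null
python3 -m jog '[[1,25,43,15,0]]'>/dev/null
python3 -m jog '[[1,25,43,15,0]]'>/dev/null
python3 -m jog '[[1,25,43,15,0]]'>/dev/null
python3 -m jog '[[1,25,43,15,0]]'>/dev/null
python3 -m jog '[[1,25,43,15,0]]'>/dev/null
python3 -m jog '[[1,25,43,15,0]]'>/dev/null
python3 -m jog '[[1,25,43,15,0]]'>/dev/null
python3 -m jog '[[1,25,43,15,0]]'>/dev/null
python3 -m jog '[[1,25,43,15,0]]'>/dev/null
python3 p.py;python3 plan.py
```

```text
t 15.7 tcp [0.3735 0.6579 0.2184] j [ 1.011  1.132  0.236 -0.018  2.084  1.547] tilt 17.81 head -119.1 y [ 0.858 -0.514  0.011] F [ 0.3 -0.  -1.1] w 0.0854 0.0
t 16.7 tcp [0.4031 0.7017 0.2334] j [ 1.006  1.1    0.236 -0.007  1.864  1.546] tilt 3.38 head -116.0 y [ 0.857 -0.515  0.005] F [-0.1  0.3  0.4] w 0.0853 0.0
10 (np.float64(1.106294551682402), 180, 38, 0)
10 (np.float64(1.106294551682415), -180, 38, 0)
10 (np.float64(1.526462537267967), -3, 46, 0)
10 (np.float64(1.8705052282865888), 180, 40, 0)
20 (np.float64(1.0648899800875342), 180, 38, 1)
20 (np.float64(1.064889980087544), -180, 38, 1)
20 (np.float64(1.4984492329070862), -3, 46, 0)
20 (np.float64(1.8281613821328833), 180, 40, 1)
30 (np.float64(1.0188846450138405), 180, 38, 1)
30 (np.float64(1.0188846450138502), -180, 38, 1)
30 (np.float64(1.465814564803141), -3, 46, 0)
30 (np.float64(1.7811019066010232), 180, 40, 1)
```

```bash
python3 -m jog '[[1,26,42,20,-1]]'>/dev/null
python3 -m jog '[[1,26,42,20,0]]'>/dev/null
python3 -m jog '[[1,26,42,20,0]]'>/dev/null
python3 -m jog '[[1,26,42,20,0]]'>/dev/null
python3 -m jog '[[1,26,42,20,0]]'>/dev/null
python3 -m jog '[[1,26,42,20,0]]'>/dev/null
python3 -m jog '[[1,26,42,20,0]]'>/dev/null
python3 -m jog '[[1,26,42,20,0]]'>/dev/null
python3 -m jog '[[1,26,42,20,0]]'>/dev/null
python3 -m jog '[[1,26,42,20,0]]'>/dev/null
python3 -m jog '[[1,26,42,20,0]]'>/dev/null
python3 -m jog '[[1,26,42,20,0]]'>/dev/null
python3 p.py
python3 -m jog '[[1,26,42,30,0]]'>/dev/null
python3 -m jog '[[1,26,42,30,0]]'>/dev/null
python3 -m jog '[[1,26,42,30,0]]'>/dev/null
python3 -m jog '[[1,26,42,30,0]]'>/dev/null
python3 -m jog '[[1,26,42,30,0]]'>/dev/null
python3 -m jog '[[1,26,42,30,0]]'>/dev/null
python3 -m jog '[[1,26,42,30,0]]'>/dev/null
python3 -m jog '[[1,26,42,30,0]]'>/dev/null
python3 -m jog '[[1,26,42,30,0]]'>/dev/null
python3 -m jog '[[1,26,42,30,0]]'>/dev/null
python3 p.py;python3 plan.py
```

```text
t 17.9 tcp [0.4467 0.7495 0.2855] j [0.989 1.046 0.236 0.01  1.596 1.549] tilt 15.11 head 58.8 y [ 0.848 -0.529 -0.004] F [-0.1  0.1 -0.2] w 0.0852 0.0
t 18.9 tcp [0.4689 0.7755 0.3764] j [0.98  0.964 0.236 0.025 1.407 1.541] tilt 30.67 head 58.9 y [ 0.849 -0.528 -0.008] F [-0.3  0.2  0.4] w 0.0856 0.0
10 (np.float64(0.7795212992555713), 0, 12, 2)
10 (np.float64(1.0288131362105901), 3, 12, 4)
10 (np.float64(1.3202496378133315), -3, 12, 0)
10 (np.float64(1.487988772085292), 6, 12, 6)
20 (np.float64(0.8259634736666259), 0, 12, 2)
20 (np.float64(0.945112788760347), 3, 12, 4)
20 (np.float64(1.316291035022743), -3, 12, 0)
20 (np.float64(1.3686370783048418), 6, 12, 6)
30 (np.float64(0.8659133382804493), 3, 12, 4)
30 (np.float64(0.8692591527021626), 0, 12, 2)
30 (np.float64(1.2547885169935078), 6, 12, 6)
30 (np.float64(1.3125855997816722), -3, 12, 0)
```

```bash
python3 -m jog '[[1,26,40,35,4]]'>/dev/null
python3 -m jog '[[1,26,40,35,0]]'>/dev/null
python3 -m jog '[[1,26,40,35,0]]'>/dev/null
python3 -m jog '[[1,26,40,35,0]]'>/dev/null
python3 -m jog '[[1,26,40,35,0]]'>/dev/null
python3 -m jog '[[1,26,40,35,0]]'>/dev/null
python3 p.py
python3 -m jog '[[1,26,40,35,0]]'>/dev/null
python3 p.py
```

```text
t 19.5 tcp [0.479  0.7837 0.4384] j [0.963 0.913 0.236 0.077 1.3   1.461] tilt 39.89 head 61.8 y [ 0.881 -0.473  0.   ] F [-0.1  0.2 -0.8] w 0.0855 0.0
t 19.6 tcp [0.4808 0.7853 0.4476] j [0.962 0.907 0.236 0.079 1.28  1.46 ] tilt 41.42 head 61.6 y [ 0.881 -0.474  0.001] F [0.9 0.2 0.2] w 0.0853 0.0
```

```bash
python3 -m jog '[[1,-2,-4,0,-6],[1,-4,-8.5,0,-12],[1,-5,-13,0,-18],[1,-5,-18,0,-24],[1,-5,-23,0,-31]]'>/dev/null; python3 p.py
python3 -m jog '[[1,0,-5,-1,0],[1,0,-10,-2,0],[1,0,-15,-3,0],[1,0,-20,-4,0],[1,0,-25,-5,0]]'>/dev/null
python3 -m jog '[[1,0,-5,-1,0],[1,0,-10,-2,0],[1,0,-15,-3,0],[1,0,-20,-4,0],[1,0,-24,-5,0]]'>/dev/null; python3 p.py
```

```text
t 20.1 tcp [0.434  0.6048 0.4476] j [ 0.997  0.361  1.09  -0.349  1.05   2.108] tilt 41.41 head 30.5 y [ 0.508 -0.861  0.001] F [0.5 0.1 0.8] w 0.0854 0.0
t 21.1 tcp [0.4349 0.1196 0.3487] j [ 2.000e-03 -3.500e-01  2.026e+00  4.550e-01  8.680e-01  8.450e-01] tilt 41.48 head 30.5 y [ 0.511 -0.86   0.003] F [ 1.   0.7 -0.5] w 0.0852 0.0
```

```bash
python3 -m jog '[[0.6,-0.6,-1.4,-4.5,0],[0.6,-1.2,-3,-9,0],[0.6,-1.8,-4.5,-13.5,0],[0.6,-2.5,-6,-18,0],[0.6,-2.5,-7,-22,0]]'>/dev/null;python3 -m jog '[[0.6,0,0,0,0]]'>/dev/null; python3 p.py
python3 - <<'E'
from h import *
from plant import snapshot
ims=[]
for n,b in(("scene",(150,160,290,290)),("top",(150,170,290,300))):
    im=snapshot(n)[:,:,::-1].copy();cv2.imwrite(f"pics/{n}1.png",im)
    ims.append(cv2.resize(im[b[1]:b[3],b[0]:b[2]],None,fx=2.8,fy=2.8,interpolation=cv2.INTER_CUBIC))
cv2.imwrite("pics/c2.png",np.hstack(ims))
E
```

```text
t 21.7 tcp [0.4093 0.0529 0.1316] j [-0.244 -0.087  2.384  1.068  0.558 -0.065] tilt 41.08 head 31.0 y [ 0.511 -0.859 -0.003] F [-0.5 -0.9  0.6] w 0.0682 0.0
```

View pics/c2.png

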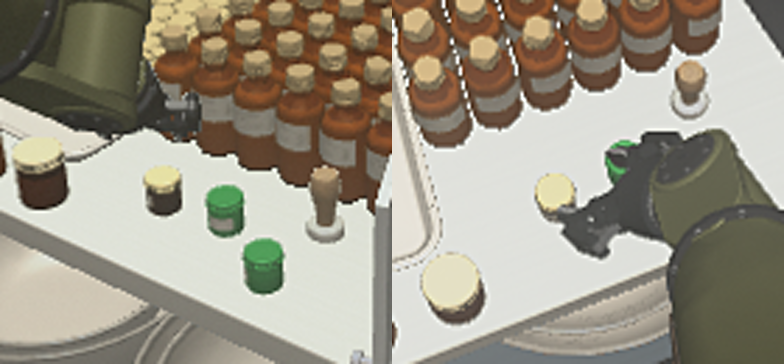

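```bash
python3 -m jog '[[0.6,-0.2,-0.3,-4.2,0],[0.6,1.7,0.8,-6.7,0],[0.6,3.6,2,-9.2,0],[0.6,4.9,2.7,-10.9,0],[0.6,4.9,2.7,-10.9,0]]';python3 p.py
```

```text
clock: 22.3
tcp_pos: [0.4618, 0.0822, 0.0267]
tcp_rot: [-0.095, 0.901, 0.249, 0.341]
wrist_force: [-0.4, 0.4, 0.7]
grip_width: 0.0681
grasp_force: 0.0
t 22.3 tcp [0.4618 0.0822 0.0267] j [-0.118  0.337  2.3    1.804  0.43  -0.78 ] tilt 41.5 head 31.0 y [ 0.514 -0.858 -0.001] F [-0.4  0.4  0.7] w 0.0681 0.0
```

```bash
python3 -m jog '[[0.6,0.3,0.2,-1.2,0],[0.6,0.3,0.2,-1.2,0]]'>/dev/null;python3 p.py; python3 -m jog '[[0.1,0.3,0,0,0],[-0.2,0.3,0,0,0],[-0.4,0.3,0,0,0],[-0.5,0.3,0,0,0],[-0.6,0.3,0,0,0]]';python3 -m jog '[[-0.6,0,0,0,0],[-0.6,0,0,0,0],[-0.6,0,0,0,0]]'
```

```text
t 22.5 tcp [0.4638 0.0831 0.0158] j [-0.113  0.374  2.295  1.88   0.436 -0.858] tilt 41.53 head 30.9 y [ 0.513 -0.858  0.   ] F [-0.5 -0.2 -0.5] w 0.0681 0.0
clock: 23.0
tcp_pos: [0.4671, 0.0825, 0.0162]
tcp_rot: [-0.094, 0.901, 0.249, 0.343]
wrist_force: [-5.9, -2.2, 17.4]
grip_width: 0.0391
grasp_force: 58.0
clock: 23.3
tcp_pos: [0.4671, 0.0824, 0.0162]
tcp_rot: [-0.094, 0.901, 0.249, 0.343]
wrist_force: [-5.3, -1.9, 17.1]
grip_width: 0.0388
grasp_force: 58.0
```

```bash
python3 -m jog '[[-0.6,0,0,0.5,0],[-0.6,0,0,1,0],[-0.6,0,0,3,0],[-0.6,0,0,5,0],[-0.6,0,0,5,0]]'
python3 - <<'E'
from h import *
from plant import snapshot
ims=[]
for n,b in(("scene",(150,170,250,260)),("top",(160,190,260,280))):
    im=snapshot(n)[:,:,::-1].copy();cv2.imwrite(f"pics/{n}2.png",im)
    ims.append(cv2.resize(im[b[1]:b[3],b[0]:b[2]],None,fx=4,fy=4,interpolation=cv2.INTER_CUBIC))
cv2.imwrite("pics/c3.png",np.hstack(ims))
E
python3 p.py
```

```text
clock: 23.8
tcp_pos: [0.467, 0.0823, 0.0669]
tcp_rot: [-0.093, 0.901, 0.249, 0.343]
wrist_force: [0.9, -1.1, -0.5]
grip_width: 0.0387
grasp_force: 60.3
t 23.9 tcp [0.4661 0.0824 0.0646] j [-0.114  0.227  2.288  1.539  0.412 -0.485] tilt 41.45 head 30.7 y [ 0.513 -0.859  0.002] F [-0.5 -0.  -1.5] w 0.0389 60.3
```

View pics/c3.png

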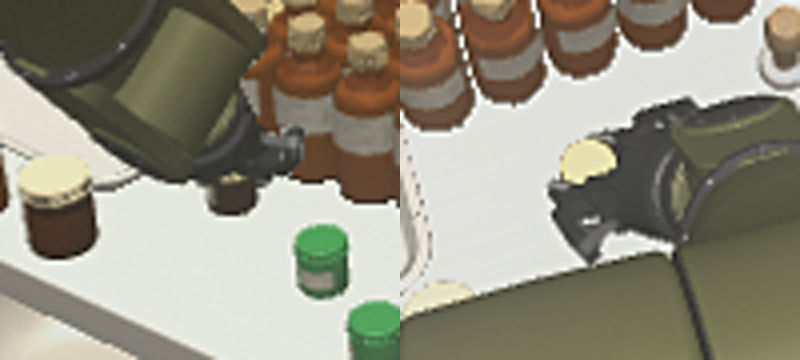

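```bash
python3 -m jog '[[-0.6,0,0,4,0],[-0.6,0,0,9,0],[-0.6,0,0,14,0],[-0.6,0,-2,19,0],[-0.6,0,-5,24,0]]'>/dev/null; python3 -m jog '[[-0.6,0,-4,3,0],[-0.6,0,-8.5,4,0],[-0.6,0,-13,4,0],[-0.6,-1,-17.5,4,-2],[-0.6,-1,-22,4,-5]]';python3 -m jog '[[-0.6,0,-4.5,0,0],[-0.6,0,-9,0,0],[-0.6,0,-13.5,0,0],[-0.6,0,-18,0,0],[-0.6,0,-20,0,0]]'>/dev/null; python3 p.py
```

```text
clock: 24.9
tcp_pos: [0.4555, -0.1696, 0.2987]
tcp_rot: [-0.079, 0.912, 0.209, 0.345]
wrist_force: [1.6, 0.3, 0.1]
grip_width: 0.0388
grasp_force: 60.5
t 25.4 tcp [ 0.4559 -0.3708  0.2976] j [-1.026  0.273  1.544  0.747  1.326 -0.095] tilt 41.46 head 25.9 y [ 0.435 -0.9   -0.001] F [ 0.3  0.2 -0.9] w 0.0388 60.5
```

```bash
python3 -m jog '[[-0.6,-0.3,-1,-4.5,0],[-0.6,-0.6,-1.7,-9,0],[-0.6,-0.6,-1.7,-13.5,0],[-0.6,-0.6,-1.7,-18,0],[-0.6,-0.6,-1.7,-22,0]]'>/dev/null; python3 -m jog '[[-0.6,0,0,0,0]]'>/dev/null;python3 p.py
python3 - <<'E'
from h import *
from plant import snapshot
ims=[]
for n,b in(("scene",(250,150,410,310)),("top",(240,80,380,240))):
    im=snapshot(n)[:,:,::-1].copy();cv2.imwrite(f"pics/{n}3.png",im)
    ims.append(cv2.resize(im[b[1]:b[3],b[0]:b[2]],None,fx=2.6,fy=2.6,interpolation=cv2.INTER_CUBIC))
cv2.imwrite("pics/c4.png",np.hstack(ims))
E
```

```text
t 26.0 tcp [ 0.4489 -0.3823  0.0736] j [-1.048  0.574  1.699  0.879  1.03  -0.461] tilt 41.38 head 26.5 y [ 0.436 -0.9   -0.009] F [-0.  -0.  -0.5] w 0.0389 60.5
```

View pics/c4.png

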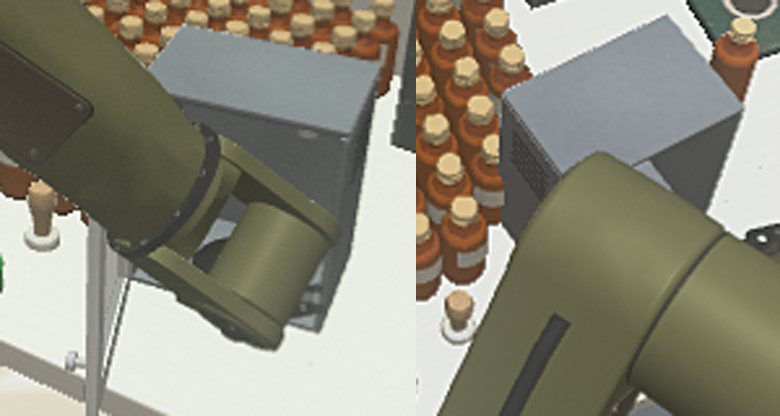

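```bash
cat > cab.py <<'E'
from h import *
from scipy.optimize import least_squares
ims={"scene":cv2.imread("pics/scene0.png"),"top":cv2.imread("pics/top0.png")}
Q={"scene":[(302.7,184),(385.3,201.5),(398.3,173.3),(321.7,159.5)],"top":[(302,154),(365.7,121.7),(336.7,86),(273.3,115)]}
res={}
for n,im in ims.items():
    g=cv2.cvtColor(im,cv2.COLOR_BGR2GRAY).astype(np.float32); q=np.array(Q[n]); L=[]; c=q.mean(0)
    for i in range(4):
        a,b=q[i],q[(i+1)%4]; d=(b-a)/np.linalg.norm(b-a); m=np.array([-d[1],d[0]]); m*=np.sign(m@(a-c))
        pts=[]
        for t in np.linspace(.12,.88,30):
            p=a+(b-a)*t; s=np.arange(-3.5,3.6,.25); xy=p+np.outer(s,m)
            v=cv2.remap(g,xy[:,:1].astype('f4'),xy[:,1:].astype('f4'),cv2.INTER_LINEAR).ravel()
            dv=np.abs(np.gradient(cv2.GaussianBlur(v[None],(0,0),2).ravel()))
            k=np.argmax(dv); pts.append(np.r_[p+s[k]*m,s[k]])
        pts=np.array(pts); md=np.median(pts[:,2]); pts=pts[abs(pts[:,2]-md)<1]
        vx,vy,x0,y0=cv2.fitLine(pts[:,:2].astype('f4'),cv2.DIST_HUBER,0,.01,.01).ravel(); L.append(np.cross([x0,y0,1],[x0+vx,y0+vy,1])); print(n,i,len(pts),round(md,2),pts[:,2].std().round(2))
    C=[np.cross(L[i-1],L[i]) for i in range(4)]; C=np.array([x[:2]/x[2] for x in C]); print(C.round(1).tolist())
    W=np.array([plane(n,*x,.26)[:2] for x in C]); res[n]=C
    loc=np.array([(-.075,.11),(-.075,-.11),(.075,-.11),(.075,.11)])
    f=lambda s:(np.c_[np.cos(s[2])*loc[:,0]-np.sin(s[2])*loc[:,1]+s[0],np.sin(s[2])*loc[:,0]+np.cos(s[2])*loc[:,1]+s[1]]-W).ravel()
    r=least_squares(f,[.585,-.327,.13]);print("fit",r.x.round(4),np.degrees(r.x[2]).round(2),(r.fun*1000).round(1))
for i in range(4): print("tri",tri(res["scene"][i],res["top"][i]))
# dome bbox in scene
g=cv2.cvtColor(ims["scene"],cv2.COLOR_BGR2GRAY)
for th in(50,58,66,72):
    l=cv2.connectedComponentsWithStats((g[235:275,315:375]<th).astype('u1'));i=1+np.argmax(l[2][1:,4]);s=l[2][i];print(th,s[0]+314.5,s[0]+s[2]+314.5,s[1]+234.5,s[1]+s[3]+234.5,s[4])
print(g[236:270:1,341],g[252,318:366])
def bb(cx,cy):
    P=[proj("scene",(cx+65e-3*np.sin(a)*np.cos(t),cy+65e-3*np.sin(a)*np.sin(t),-.025+.065*np.cos(a))) for a in np.radians(np.linspace(0,53.13,30)) for t in np.linspace(0,6.28,90)]
    P=np.array(P);return np.r_[P[:,0].min(),P[:,0].max(),P[:,1].min(),P[:,1].max()]
for c in((.574,-.328),(.579,-.328),(.574,-.323)):print(c,bb(*c).round(2))
E
python3 cab.py
```

```text
scene 0 30 -0.62 0.22
scene 1 20 -1.0 0.2
scene 2 17 0.0 0.41
scene 3 29 2.25 0.38
[[300.4, 182.6], [384.5, 201.0], [396.6, 174.0], [320.1, 158.8]]
fit [ 0.5821 -0.3262  0.1317] 7.55 [ 0.6  0.2 -0.6 -0.6  0.5 -0.8 -0.5  1.2]
top 0 19 -0.25 0.22
top 1 29 0.75 0.21
top 2 30 1.0 0.25
top 3 28 0.5 0.11
[[301.4, 154.1], [366.3, 121.0], [336.1, 84.7], [272.5, 114.8]]
fit [ 0.5863 -0.3236  0.1367] 7.83 [ 0.2  1.  -0.3 -1.3  0.3 -0.7 -0.2  1.1]
tri (array([ 0.49693305, -0.22579124,  0.25813112]), np.float64(0.001955202293834805))
tri (array([ 0.52885658, -0.44302542,  0.25651138]), np.float64(0.0007982423287064408))
tri (array([ 0.6772795 , -0.42312183,  0.2565978 ]), np.float64(0.0007894088338070474))
tri (array([ 0.64748886, -0.20626702,  0.25731219]), np.float64(0.0003002332533522776))
50 324.5 329.5 243.5 248.5 6
58 323.5 357.5 241.5 261.5 325
66 323.5 358.5 240.5 263.5 611
72 323.5 358.5 240.5 263.5 618
[122 123 123 122 127  62  51  53  53  54  54  53  56  59  57  59  58  59
  59  56  57  59  59  60  59  60  58  61  92 129 127 124  76 115] [127 128 128 128 128 105  52  55  55  56  56  5
[... 199 characters left out ...]
back (most recent call last):
  File "cab.py", line 32, in <module>
    for c in((.574,-.328),(.579,-.328),(.574,-.323)):print(c,bb(*c).round(2))
                                                             ~~^^^^
  File "cab.py", line 30, in bb
    P=[proj("scene",(cx+65e-3*np.sin(a)*np.cos(t),cy+65e-3*np.sin(a)*np.sin(t),-.025+.065*np.cos(a))) for a in np.radians(np.linspace(0,53.13,30)) for t in np.linspace(0,6.28,90)]
       ~~~~^^^^^^^^^^^^^^^^^^^^^^^^^^^^^^^^^^^^^^^^^^^^^^^^^^^^^^^^^^^^^^^^^^^^^^^^^^^^^^^^^^^^^^^^^^
  File "h.py", line 14, in proj
    c=camera_info(n); E=np.array(c["extrinsics"]); q=E[:3,:3].T@(np.array(P)-E[:3,3])
ValueError: time passes only in moves, steps and waits
```

Run:
```python
from h import *
for f,b,z in(("top0",(196,228,222,252),0.04),("top2",(190,215,225,245),.0905)):
    im=cv2.imread(f"pics/{f}.png");x0,y0,x1,y1=b
    m=cv2.inRange(cv2.cvtColor(im,cv2.COLOR_BGR2HSV)[y0:y1,x0:x1],(15,40,130),(35,255,255));n,l,s,c=cv2.connectedComponentsWithStats(m);i=1+np.argmax(s[1:,4])
    ct=max(cv2.findContours((l==i).astype('u1'),0,1)[0],key=len);(cx,cy),r=cv2.minEnclosingCircle(ct)
    print(f,c[i]+[x0,y0],s[i],cx+x0,cy+y0,r);print(plane("top",*(c[i]+[x0,y0]),z),plane("top",cx+x0,cy+y0,z))
    if f=="top2":print("\n".join("".join(".#"[int(v>0)] for v in r) for r in m[3:24]))
```

```text
top0 [207.65540541 238.06756757] [  5   4  14  14 148] 207.61111068725586 238.22222232818604 6.966731548309326
[0.45316468 0.07640805 0.04      ] [0.45275288 0.07669663 0.04      ]
top2 [206.11016949 229.71186441] [ 10   9  14  12 118] 206.5 230.5 6.96429443359375
[0.45839815 0.07525368 0.0905    ] [0.45567737 0.07505178 0.0905    ]
...................................
...................................
...................................
...................................
...................................
...................................
..................#................
..............######...............
............##########.............
...........############............
...........#############...........
..........##############...........
..........##############...........
..........##############...........
..........############.............
..........############.............
...........######..................
............####...................
...................................
...................................
...................................
```

```bash
python3 -m jog '[[-0.6,3,1.4,0,0],[-0.6,6,2.7,0,0],[-0.6,9,4.1,0,0],[-0.6,10,4.5,0,0]]'>/dev/null; python3 p.py;python3 -m jog '[[-0.6,1.5,0.7,0,0],[-0.6,3,1.4,0,0],[-0.6,3.6,1.6,0,0],[-0.6,3.6,1.6,0,0]]'>/dev/null;python3 p.py
```

```text
t 26.5 tcp [ 0.5531 -0.3388  0.0827] j [-0.852  0.612  1.606  0.916  0.936 -0.309] tilt 41.5 head 25.7 y [ 0.438 -0.899  0.004] F [-0.5 -0.3 -0.6] w 0.039 60.6
t 26.9 tcp [ 0.5867 -0.3236  0.0796] j [-0.791  0.641  1.563  0.918  0.907 -0.252] tilt 41.38 head 25.8 y [ 0.436 -0.9    0.001] F [-0.6  0.7 -0.4] w 0.0385 60.6
```

```bash
python3 -m jog '[[-0.6,0,0.3,-0.6,0],[-0.6,0,0.3,-1.2,0],[-0.6,0,0.3,-1.5,0],[-0.6,0,0.3,-1.5,0],[-0.6,0,0.3,-1.5,0]]'>/dev/null;python3 p.py;python3 -m jog '[[-0.6,0,0,-0.2,0],[-0.6,0,0,-0.4,0],[-0.6,0,0,-0.5,0],[-0.6,0,0,-0.5,0]]'>/dev/null;python3 p.py
```

```text
t 27.4 tcp [ 0.5861 -0.321   0.0644] j [-0.789  0.662  1.572  0.937  0.887 -0.28 ] tilt 41.36 head 25.8 y [ 0.436 -0.9    0.   ] F [-1.   0.2 -0.8] w 0.039 60.6
t 27.8 tcp [ 0.5862 -0.3207  0.0592] j [-0.788  0.67   1.573  0.943  0.882 -0.29 ] tilt 41.36 head 25.8 y [ 0.436 -0.9    0.   ] F [-0.2  0.2 -1.5] w 0.0389 60.6
```

```bash
python3 -m jog '[[-0.6,0,0,-0.1,0],[-0.6,0,0,-0.2,0],[-0.6,0,0,-0.2,0]]'>/dev/null;python3 p.py;python3 -m jog '[[-0.6,0,0,-0.1,0],[-0.6,0,0,-0.1,0]]'>/dev/null;python3 p.py
```

```text
t 28.1 tcp [ 0.5862 -0.3208  0.0573] j [-0.788  0.673  1.573  0.946  0.88  -0.293] tilt 41.36 head 25.8 y [ 0.436 -0.9    0.   ] F [-0.8  0.  -0.6] w 0.0388 60.6
t 28.3 tcp [ 0.5862 -0.3208  0.0564] j [-0.788  0.675  1.573  0.947  0.879 -0.295] tilt 41.37 head 25.8 y [ 0.436 -0.9    0.   ] F [ 0.7 -0.5 -0.8] w 0.0389 60.6
```

```bash
python3 -m jog '[[-0.6,0,0,-0.05,0],[-0.6,0,0,-0.1,0]]'>/dev/null;python3 p.py;python3 -m jog '[[-0.6,0,0,-0.05,0],[-0.6,0,0,-0.1,0]]'>/dev/null;python3 p.py
```

```text
t 28.5 tcp [ 0.5865 -0.3208  0.0561] j [-0.788  0.676  1.573  0.948  0.878 -0.297] tilt 41.42 head 25.8 y [ 0.436 -0.9    0.001] F [-3.   0.8  9.1] w 0.0389 61.0
t 28.7 tcp [ 0.5868 -0.3208  0.056 ] j [-0.788  0.676  1.573  0.95   0.878 -0.299] tilt 41.49 head 25.8 y [ 0.436 -0.9    0.001] F [-4.7  5.3 15.8] w 0.0392 61.3
```

```bash
python3 -m jog '[[-0.6,0,0,0.1,0],[-0.6,0,0,0.15,0]]'>/dev/null;python3 p.py
```

```text
t 28.9 tcp [ 0.5863 -0.3208  0.0563] j [-0.788  0.675  1.573  0.947  0.878 -0.296] tilt 41.38 head 25.8 y [ 0.436 -0.9    0.001] F [-0.   0.6  1.2] w 0.0389 60.6
```

```bash
python3 -m jog '[[-0.1,0,0,0,0],[-0.05,0,0,0,0],[0,0,0,0,0],[0.05,0,0,0,0],[0.1,0,0,0,0]]';python3 -m jog '[[0.2,0,0,0,0],[0.3,0,0,0,0],[0.4,0,0,0,0],[0.5,0,0,0,0],[0.5,0,0,0,0]]'; python3 p.py
```

```text
clock: 29.4
tcp_pos: [0.5861, -0.3208, 0.0557]
tcp_rot: [-0.079, 0.912, 0.209, 0.344]
wrist_force: [0.6, 0.3, 0.2]
grip_width: 0.0469
grasp_force: 0.0
clock: 29.9
tcp_pos: [0.5862, -0.3208, 0.0559]
tcp_rot: [-0.079, 0.912, 0.209, 0.344]
wrist_force: [1.3, -0.7, 0.2]
grip_width: 0.064
grasp_force: 0.0
t 29.9 tcp [ 0.5862 -0.3208  0.0559] j [-0.788  0.676  1.573  0.947  0.878 -0.296] tilt 41.37 head 25.8 y [ 0.436 -0.9    0.   ] F [ 1.3 -0.7  0.2] w 0.064 0.0
```

```bash
python3 -m jog '[[0.5,-0.9,-0.44,0,0],[0.5,-1.8,-0.87,0,0],[0.5,-3.6,-1.74,0,0],[0.5,-5.4,-2.6,0,0],[0.5,-7.2,-3.5,0,0]]'>/dev/null;python3 p.py;python3 -m jog '[[0.5,-2.7,-1.3,0,0],[0.5,-6,-2.6,0,0],[0.5,-7,-4,2,0],[0.5,-7,-4,6,0],[0.5,-7,-4,11,0]]'>/dev/null;python3 p.py
```

```text
t 30.4 tcp [ 0.5128 -0.3564  0.056 ] j [-0.926  0.631  1.654  0.93   0.942 -0.411] tilt 41.37 head 25.8 y [ 0.435 -0.9    0.   ] F [ 0.3  0.1 -0. ] w 0.064 0.0
t 30.9 tcp [ 0.4425 -0.396   0.1657] j [-1.07   0.443  1.639  0.801  1.164 -0.319] tilt 41.33 head 25.9 y [ 0.434 -0.901 -0.003] F [-0.1  0.5 -0.1] w 0.0642 0.0
```

```bash
python3 -m jog '[[0,0,0,5,0],[-0.5,0,0,10,0],[-1,0,0,15,-4],[-1,0,0,19,-12],[-1,0,0,19,-20]]'>/dev/null;python3 p.py;python3 -m jog '[[-1,-2,4,0,-8],[-1,-4,8,0,-16],[-1,-6,12,0,-24],[-1,-8,15,0,-32],[-1,-9,17,0,-40]]'>/dev/null;python3 p.py;python3 -m jog '[[-1,0,0,0,-8],[-1,0,0,0,-10],[-1,0,0,0,-10]]'>/dev/null;python3 p.py
python3 - <<'E'
from h import *
from plant import snapshot
ims=[]
for n,b in(("scene",(250,150,410,310)),("top",(240,80,380,240))):
    im=snapshot(n)[:,:,::-1].copy();cv2.imwrite(f"pics/{n}4.png",im)
    ims.append(cv2.resize(im[b[1]:b[3],b[0]:b[2]],None,fx=2.6,fy=2.6,interpolation=cv2.INTER_CUBIC))
cv2.imwrite("pics/c5.png",np.hstack(ims))
E
```

```text
t 31.4 tcp [ 0.4437 -0.3971  0.3621] j [-1.044  0.137  1.559  0.705  1.187  0.243] tilt 41.65 head 4.9 y [ 0.095 -0.995  0.008] F [ 1.  -0.6 -1.3] w -0.0003 0.0
t 31.9 tcp [ 0.3589 -0.2352  0.3553] j [-0.759 -0.432  2.059  0.222  0.829  1.226] tilt 40.88 head -29.1 y [-0.485 -0.874  0.002] F [-0.  -0.4  0.6] w 0.0003 0.0
t 32.2 tcp [ 0.3605 -0.2356  0.3551] j [-0.656 -0.425  2.054 -0.02   0.8    1.599] tilt 40.77 head -38.8 y [-0.626 -0.78   0.001] F [-0.2 -0.5 -0.4] w 0.0003 0.0
```

View pics/c5.png

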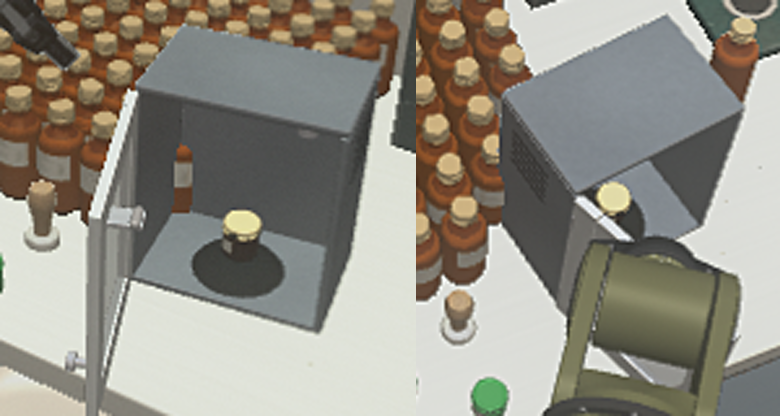

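```bash
python3 -m jog '[[-1,0,0,-4.5,0],[-1,0,0,-9,0],[-1,0,0,-13.5,0],[-1,0,0,-18,0],[-1,0,0,-18.5,0]]'>/dev/null;python3 p.py;python3 -m jog '[[-1,0.5,-1.4,0,0],[-1,0.8,-2.7,0,0],[-1,0.8,-4,0,0],[-1,1,-5.2,0,0],[-1,1.2,-6.4,0,0]]'>/dev/null;python3 p.py
```

```text
t 32.8 tcp [ 0.3584 -0.2355  0.1652] j [-0.66  -0.183  2.353 -0.046  0.27   1.626] tilt 40.23 head -38.9 y [-0.626 -0.78   0.002] F [-0.3  0.5  0.2] w -0.0001 0.0
t 33.3 tcp [ 0.3731 -0.3016  0.1722] j [-0.796 -0.066  2.239  0.297  0.271  1.191] tilt 40.86 head -38.8 y [-0.625 -0.781  0.001] F [ 0.2  1.6 -0.4] w 0.0002 0.3
```

Contact is light (1.6 N) and the door is moving; continue along the arc.

```bash
python3 -m jog '[[-1,0.4,-1.3,0,2],[-1,0.8,-2.6,0,4],[-1,1.2,-3.8,0,6],[-1,2,-5,0,8],[-1,2.8,-6.2,0,10]]'>/dev/null;python3 p.py;python3 -m jog '[[-1,1,-1.3,0,2],[-1,2,-2.6,0,4],[-1,3,-3.5,0,6],[-1,4,-4.4,0,8],[-1,4.7,-4.9,0,10]]'>/dev/null;python3 p.py
```

```text
t 33.8 tcp [ 0.4015 -0.3637  0.1727] j [-0.928  0.093  2.077  0.759  0.407  0.52 ] tilt 40.98 head -28.6 y [-0.478 -0.879  0.001] F [ 0.5  1.4 -0.6] w -0.0 0.2
t 34.3 tcp [ 0.4509 -0.4056  0.1716] j [-0.956  0.259  1.876  0.832  0.569  0.31 ] tilt 40.76 head -17.1 y [-0.305 -0.952 -0.009] F [11.8 60.2 16.2] w -0.0001 31.0
```

```bash
python3 -m jog '[[-1,-0.5,1,0,0],[-1,-1.5,1.5,0,0],[-1,-2.5,1.5,0,0]]'>/dev/null;python3 p.py;python3 - <<'E'
from h import *
from plant import snapshot
ims=[]
for n,b in(("scene",(250,150,410,310)),("top",(240,80,380,240))):
    im=snapshot(n)[:,:,::-1].copy();cv2.imwrite(f"pics/{n}5.png",im)
    ims.append(cv2.resize(im[b[1]:b[3],b[0]:b[2]],None,fx=2.6,fy=2.6,interpolation=cv2.INTER_CUBIC))
cv2.imwrite("pics/c6.png",np.hstack(ims))
E
```

```text
t 34.6 tcp [ 0.4225 -0.3965  0.1719] j [-0.989  0.202  1.949  0.858  0.561  0.261] tilt 40.92 head -18.8 y [-0.319 -0.948  0.002] F [ 0.6 -1.2 -0.1] w 0.0001 0.0
```

View pics/c6.png

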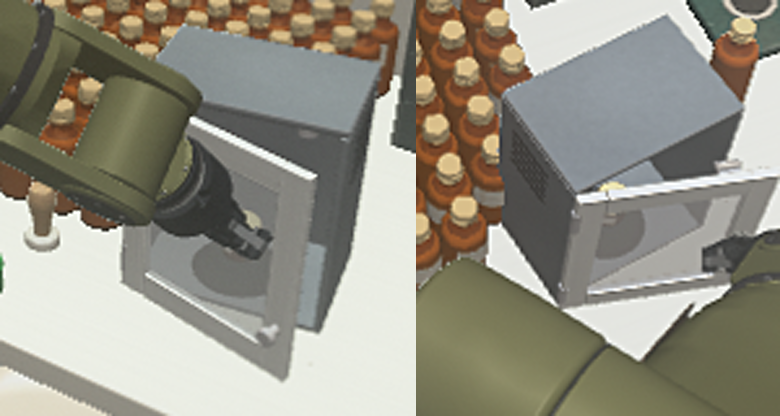

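```bash
python3 -m jog '[[-1,-0.3,-1.5,0,0],[-1,0,-3.2,0,0],[-1,0.3,-3.2,0,0]]'>/dev/null;python3 p.py;python3 -m jog '[[-1,1.2,0,0,3],[-1,2.4,-0.2,0,6],[-1,3.4,-0.2,0,9],[-1,4.4,-0.2,0,12],[-1,5.2,-0.2,0,14]]'>/dev/null;python3 p.py
```

```text
t 35.0 tcp [ 0.4255 -0.4308  0.1705] j [-1.023  0.264  1.874  0.848  0.59   0.253] tilt 40.81 head -18.9 y [-0.323 -0.947  0.002] F [ 0.8 -0.4 -0.9] w -0.0 0.0
t 35.5 tcp [ 0.4782 -0.4305  0.17  ] j [-0.988  0.38   1.716  0.848  0.755  0.111] tilt 40.75 head -4.7 y [-0.08  -0.997  0.001] F [-0.8 -0.6  1. ] w -0.0003 0.2
```

```bash
python3 -m jog '[[-1,0.6,0,0,0],[-1,1.2,0,0,0],[-1,1.7,0.1,0,0]]'>/dev/null;python3 p.py;python3 -m jog '[[-1,0.4,0,0,0],[-1,0.8,0,0,0],[-1,0.8,0,0,0]]'>/dev/null;python3 p.py;python3 -m jog '[[-1,0.3,0,0,0],[-1,0.5,0,0,0]]'>/dev/null;python3 p.py
```

```text
t 35.8 tcp [ 0.4947 -0.4294  0.1699] j [-0.96   0.398  1.69   0.836  0.74   0.146] tilt 40.72 head -4.9 y [-0.084 -0.996  0.002] F [-17.1  -6.1   1.4] w 0.0001 8.3
t 36.1 tcp [ 0.503  -0.429   0.1701] j [-0.948  0.408  1.676  0.832  0.736  0.161] tilt 40.75 head -4.8 y [-0.083 -0.997  0.001] F [0.2 0.3 0.7] w 0.0001 0.0
t 36.3 tcp [ 0.5075 -0.4289  0.1698] j [-0.941  0.414  1.667  0.827  0.734  0.171] tilt 40.7 head -4.8 y [-0.082 -0.997  0.001] F [-23.    3.5   7.8] w -0.0005 11.2
```

```bash
python3 -m jog '[[-1,-2,0,0,0],[-1,-5,0,0,0],[-1,-9,1,3,0],[-1,-12,3,7,0],[-1,-15,7,11,0]]'>/dev/null;python3 -m jog '[[-1,-2,5,3,0],[-1,-3,10,6,0],[-1,-3,15,8,0],[-1,-3,20,8,0],[-1,-3,24,8,0]]'>/dev/null;python3 p.py;python3 - <<'E'
from h import *
from plant import snapshot
ims=[]
for n,b in(("scene",(250,150,410,310)),("top",(240,80,380,240))):
    im=snapshot(n)[:,:,::-1].copy();cv2.imwrite(f"pics/{n}6.png",im)
    ims.append(cv2.resize(im[b[1]:b[3],b[0]:b[2]],None,fx=2.6,fy=2.6,interpolation=cv2.INTER_CUBIC))
cv2.imwrite("pics/c7.png",np.hstack(ims))
E
```

```text
t 37.3 tcp [ 0.336  -0.1417  0.3488] j [-0.796 -0.581  2.154  0.514  1.048  0.718] tilt 40.9 head -5.0 y [-0.085 -0.996  0.002] F [2.2 0.5 0.8] w -0.0003 0.0
```

View pics/c7.png

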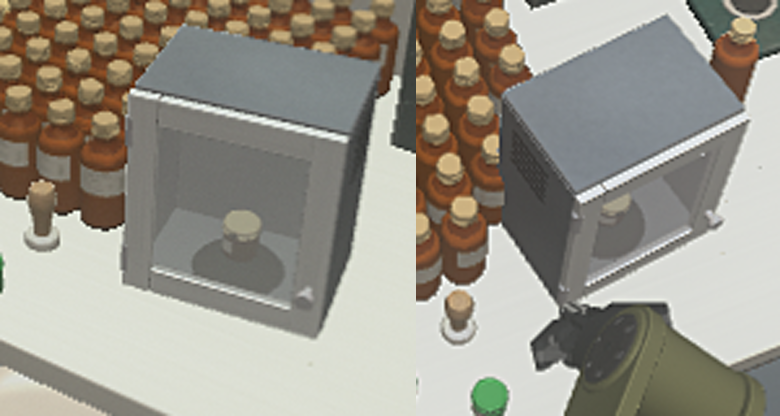

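The picture shows the door flush with the cabinet. The jar is still upright on the dome behind the pane (scene crop about (242,235)), and the tamper and green jar have not moved. The robot is clear of everything.

```bash
python3 -m jog '[[-1,0,0,0,0],[-1,0,0,0,0]]' >/dev/null; python3 -c "
from plant import job;print(job.sign_off())"
```

```text
the job is handed in; nothing more can be done
None
```

The small jar is standing upright on the dome behind the shut, latched door; the bystanders were not disturbed, and I handed the job in at about 37.6 s (one push on the door peaked at about 60 N at the wrist when the fingertip caught the door frame).

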